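# Register a detector module in the corner of an alignment plate

## Robot

A 6-joint arm with a two-finger parallel gripper is mounted at the origin on a cart in front of the work surface, level with it; the furniture and walls round the work are solid. World frame = base frame: x ahead of the robot, y to its left, z up, the work surface at z = 0. Lengths are in m, angles in degrees, forces in N, time in s.
With the tool pointing down it reaches from about 0.4 to 0.825 m from the base axis. Payload 7 kg.
Tool frame: the origin (TCP) lies midway between the tips of the shut fingers; the grasp point (between the pads) lies 19 mm behind it; z points along the fingers, y is the line along which they close (so a half turn about z gives the same grasp; the last joint's range is limited). The gripper opens to 88 mm and grips with 3 to 60 N. Pads are 19 mm wide; open, the fingers measure 130 mm over their backs; the gripper's body (78 mm by 193 mm) begins 47 mm behind the grasp point.
Start: joints at [80.048, 20.546, 0.682, 0, -70.136, -16.507], TCP at [0.301, 0.604, 0.227] pointing down, gripper open.
Joint ranges: [-176.03, 176.03], [-82.01, 121.73], [-58.28, 71.71], [-173.87, 95.51], [-174.79, -0.11], [-173.66, 173.66]. Speed limits (degrees/s): [136.94, 136.94, 172.46, 180, 180, 180].

## Interface

Orientations are given as [roll, pitch, yaw] about the fixed x, y, z axes, in that order (R = Rz(yaw) Ry(pitch) Rx(roll)).
In Python, from plant import ctrl gives the robot as it stands.
- The arm moves only by the tool arm_command, never from a script. Its argument "steps" is a list of rows, each an object with "translation": the shift along the tool's x, y, z in mm, a list of three; "rotation": the turn, a rotation vector about the tool's x, y, z in units of 5 degrees (1.0 is 5 degrees), a list of three; "claw": the finger opening in mm, from 0 to 87.6. In form: [{"translation": [x, y, z], "rotation": [rx, ry, rz], "claw": claw}, ...]. A call has 1 to 5 rows; each row is the pose to reach, as a shift and turn from the pose commanded when the call began, along the tool's axes at that moment; what a row does not reach only later rows make up. A row lasts 1/10 s, in which the tool goes at most 50 mm and 8.59 degrees, less where a joint would pass 70% of its speed; a pose out of reach is approached as far as the arm can. A call with a gripper value outside its range is refused whole. The fingers move at their own pace and stop on an object; the grip force is fixed at half the most. Time passes only in rows, so rows that repeat a pose let the fingers close. It gives the time, the measured TCP pose, the force, the opening and the grip force at its end, in the units of the state.
- ctrl.get_obs(): the state, without advancing time (a new reading comes with each control period).
- ctrl.snapshot(name): name is "scene" or "side" or "wrist"; returns (picture, depth): 400x640x3 uint8, red, green, blue; 400x640 float32, m along the optical axis (not along the pixel's ray), 0 where there is no reading.
- ctrl.calibration(name): a dict with "vertical_fov" (degrees; the focal length in pixels is half the picture's height over the tangent of half this angle, whatever the lens; pixels are square), "cx", "cy" (the principal point, pixels), "rvec" (rotation vector, rad) and "tvec" (3), from world to camera coordinates, as OpenCV has them; the wrist camera has in their place "hand_eye" (4x4, takes a point from camera to tool coordinates, whose origin is the TCP and whose axes are the flange's). Camera axes: x right, y down, z forward; pixel columns grow to the right and rows downward; lengths in m; the calibration is good to about 2 mm. A picture is of the moment at which its call begins: read the wrist's pose just before it. calibration takes no time and is no camera call.
- ctrl.close_job(): hands the job in; it is judged then, once.
The state is a dict: "clock": time; "joint_pos": joint angles; "qvel": joint speeds; "tau": joint torques, N m; "tool_pos": TCP position; "orientation": TCP orientation; "force": force on the tool from outside, world axes, zero at the start; "moment": the same for the moment, N m; "opening": finger opening in m; "gripper_force": force on a finger pad.
Only numpy, scipy, OpenCV 4.12 (cv2) and the standard library are available. Lean on these libraries where they do the work, as an engineer would, in place of code of your own. Each camera call takes 0.05 s, during which the arm holds its last target. There are 200 camera calls.

## Task

Pull the taller of the two grey modules straight up off its storage rail, against the sprung catch that clips it, and carry it to the metal alignment plate. Set it upright and flat on the plate in the inside corner of the two steel stops, press it squarely and flush against both stops at once, and finish still gripping it and pressing it against both, because it is to be fixed there while you hold it. Leave the lower module on the rail and do not disturb the other things on the bench.

Things in the scene. Friction and masses are not known exactly. Their poses are not given: they have to be found in the camera images.
- detector: taller grey module, the part to move: upright block 44 x 44 mm, 75 mm high, 0.11-0.22 kg, round dark window on top. Origin: centre of underside; z up. A slot 14 wide, 23 mm deep runs along its y under it, astride the rail's bar. Its +x side has a 3 mm deep groove 19-32 mm up for the catch; higher, all sides are flat to grip. Grip its y sides to keep clear of the catch.
- blank: the other grey module on the same rail, 44 x 44 mm in plan but only 50 mm high, without a window: stays where it is. Origin: centre of its underside. Which of the two places of the rail it stands in varies.
- rail: fixed storage rail: grey base 110 x 190 x 6 mm and an aluminium bar along its y, 12 mm wide, top 26 mm above the bench. Origin: centre of the base's underside. Two places at y = +47 and -47 mm; modules stand on the base (undersides at z = 6 mm) astride the bar, axes parallel to the rail's. Lifted 25 mm, a module is clear of the bar.
- catch_a (a joint): sprung steel leaf catch at the right place (y = -47 mm of the rail), on the rail's +x side, 54 mm high above the bench; holds the module by its groove. Hinge angle 0 = closed, grows as it springs back. Not to be pressed: a straight pull up of about 6-12 N (weight included) makes it give way within 6 mm; then it pushes the module to rail -x with about 6 N until 20 mm up.
- catch_b (a joint): sprung steel leaf catch at the left place (y = +47 mm of the rail), on the rail's +x side, 54 mm high above the bench; holds the module by its groove. Hinge angle 0 = closed, grows as it springs back. Not to be pressed: a straight pull up of about 6-12 N (weight included) makes it give way within 6 mm; then it pushes the module to rail -x with about 6 N until 20 mm up.
- plate: fixed alignment plate, aluminium, 140 x 140 x 6 mm, on the bench. Origin: centre of its underside; its yaw varies. Bare metal: friction of the module on plate and stops about 0.5 to 0.7. On it are two rigid steel stops, both rising to 30 mm above the bench.
- far_stop: stop bar 16 x 72 x 24 mm along the plate's y, on the side away from the robot; its flat face looks to the plate's -x and lies at x = +30 mm of the plate's frame, from y = -24 to +48 mm. Origin: centre of its underside.
- side_stop: stop bar 72 x 16 x 24 mm along the plate's x, on the robot's right; its flat face looks to the plate's +y and lies at y = -30 mm of the plate's frame, from x = -48 to +24 mm. Origin: centre of its underside.
- corner (a point): the point on the plate's top (6 mm above the bench) where the planes of the two stop faces meet; its axes are those of the plate. Seated, the detector's origin is at x = -22 mm, y = +22 mm, z = 0 of this frame, in any of the four square orientations; it is to push towards +x and -y.
- timer: small white bench timer 66 x 62 x 18 mm, a bystander
- beaker: small clear beaker, 44 mm across, 58 mm high, a bystander
- pen: felt marker lying on the bench, 135 mm long, a bystander
- solvent: brown bottle 56 mm across, 118 mm high, a bystander
- std: brown bottle 49 mm across, 96 mm high, a bystander
- dropper: small dropper bottle 34 mm across, 102 mm high, a bystander
Things that resemble listed ones, but are neither listed nor needed, are in the scene too. Leave any green, pink or yellow look-alike of the detector alone.

How it is judged (in metres and radians):
On the way:
1. the taller module has been pulled up off the rail and is carried by the fingers (z of detector in the frame of rail above 0.035 m and contact force between the fingers and detector above 1 N), for 0.2 s.
At the end, for the whole second after the job is handed in: Tall module upright (0.06 rad), underside within 4 mm of the plate top, square with the stops (0.05 rad), sides within 2.5 mm of both faces, over 1.5 N on each stop, at rest (under 20 mm/s), still gripped; low module within 20 mm of its place on the rail (x of detector in the frame of corner between -0.0245 and -0.0195 m and y of detector in the frame of corner between 0.0195 and 0.0245 m and z of detector in the frame of corner below 0.004 m and angle between detector's own z axis and vertical below 0.06 rad and (angle between the x axis of detector and the x axis of plate, either way round below 0.05 rad or angle between the x axis of detector and the y axis of plate, either way round below 0.05 rad) and contact force between detector and far_stop above 1.5 N and contact force between detector and side_stop above 1.5 N and contact force between the fingers and detector above 1 N and linear speed of detector below 0.02 m/s and distance of blank from where it was at the start of the episode below 0.02 m); the arm keeps its last pose, push and grip.
It fails at once if the lower module is lifted or shoved along the rail (more than 20 mm) (distance of blank from where it was at the start of the episode above 0.02 m).
It fails at once if a bystander is moved more than 30 mm (distance of any of timer, beaker, pen, solvent, std, dropper from where it was at the start of the episode above 0.03 m).
It also fails if it takes over 67 s, if anything falls off the work surface, if the arm or the gripper's body presses on something with over 40 N, if the wrist force passes 120 N, or if a joint passes its speed limit or range.

## Working session

There is one attempt and no reset: what is moved stays moved. The work goes in short steps, Python scripts to look and compute and a tool call to move; the robot and the scene stay as the last step left them, time stands still between calls to the robot, and variables do not carry over. Pictures are saved under pics/ and viewed, at most 10 in all, crops included, and the job is handed in when it is done.

Besides the shell and the picture viewer there is one more tool, called after "Call:" by a JSON object that holds its "name" and its "arguments", one argument or row to a line. arm_command: Moves the arm, as the interface text tells. Its arguments: {"type":"object","properties":{"steps":{"type":"array"}},"required":["steps"]}

```bash
ls; mkdir -p pics; cat > h.py <<'E'
import numpy as np,cv2
from scipy.spatial.transform import Rotation as R
from plant import ctrl
def snap(n):
    o=ctrl.get_obs(); im,d=ctrl.snapshot(n); c=ctrl.calibration(n)
    f=200/np.tan(np.radians(c["vertical_fov"])/2)
    if "rvec" in c:
        r=R.from_rotvec(np.ravel(c["rvec"])).as_matrix(); t=np.ravel(c["tvec"]); Rw=r.T; tw=-r.T@t
    else:
        H=np.array(c["hand_eye"]); Rt=R.from_euler('xyz',o["orientation"],degrees=True).as_matrix()
        Rw=Rt@H[:3,:3]; tw=Rt@H[:3,3]+np.array(o["tool_pos"])
    v,u=np.mgrid[0:400,0:640]
    ray=np.stack([(u-c["cx"])/f,(v-c["cy"])/f,np.ones_like(u,float)],-1)@Rw.T
    P=ray*d[...,None]+tw
    P[d==0]=np.nan
    return im,d,P,ray,tw
def plane(ray,tw,z): return tw+ray*((z-tw[2])/ray[...,2])[...,None]
def save(n,im): cv2.imwrite("pics/"+n,cv2.cvtColor(im,cv2.COLOR_RGB2BGR))
E
python3 - <<'E'
from h import *
print(ctrl.get_obs())
for n in("scene","side","wrist"):
    im,d,P,ray,tw=snap(n); save(n+"0.png",im); np.savez("/tmp/"+n,im=im,d=d,P=P,ray=ray,tw=tw); print(n,tw,{k:v for k,v in ctrl.calibration(n).items() if k!='rvec'})
a=[cv2.imread(f"pics/{n}0.png") for n in("scene","side")]
cv2.imwrite("pics/both.png",cv2.resize(np.vstack(a),(480,600)))
E
```

```text
pics
{'clock': 0.0, 'joint_pos': array([ 8.00483034e+01,  2.05913987e+01,  6.32325338e-01, -1.91140562e-02,
       -7.01356618e+01, -1.65092798e+01]), 'qvel': array([ 0.12014185, -0.0204825 ,  0.11205538,  0.02167387,  0.02074131,
       -0.05445603]), 'tau': array([ 4.02722644e-04, -5.82715666e+01,  2.93050128e+01,  6.99698657e+00,
        6.86248895e-03, -1.65653405e-04]), 'tool_pos': array([0.30055709, 0.60383493, 0.22561526]), 'orientation': array([ 1.79904064e+02, -9.69590244e-03, -2.64674780e+01]), 'force': array([0.49120655, 0.17845833, 0.64267476]), 'moment': array([0.00985024, 0.05916527, 0.04612631]), 'gripper_force': 0.0, 'opening': 0.08744773864379998}
scene [-0.26609721 -0.71056043  0.75614952] {'vertical_fov': 53.198479935543226, 'cx': 320.9125679248407, 'cy': 195.59888223902436, 'tvec': array([-0.34369207,  0.24529328,  0.9844658 ])}
side [-0.08456545 -0.83616433  0.79657707] {'vertical_fov': 46.306063889665495, 'cx': 322.1747793854836, 'cy': 196.98720480511312, 'tvec': array([-0.41308782,  0.21221769,  1.06074466])}
wrist [0.36290652 0.5724849  0.38359005] {'vertical_fov': 62.763187606023116, 'cx': 322.06354213105794, 'cy': 196.8891473467237, 'hand_eye': array([[ 3.37116872e-04, -9.66276276e-01, -2.57507367e-01,
         6.97998346e-02],
       [ 9.99999941e-01,  3.10830215e-04,  1.42788104e-04,
         5.69555562e-04],
       [-5.79316874e-05, -2.57507400e-01,  9.66276325e-01,
        -1.57869395e-01],
       [ 0.00000000e+00,  0.00000000e+00,  0.00000000e+00,
         1.00000000e+00]])}
```

View pics/scene0.png

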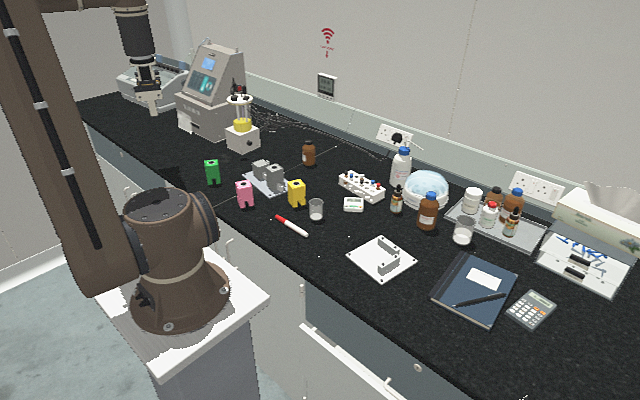

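The scene view shows the rail with two grey modules near (262,168) and (275,178), and the plate with its stops at (381,260). Pink (244,193), yellow (296,192) and green (212,171) are the look-alikes.

```bash
python3 - <<'E'
from h import *
a=np.load("/tmp/scene.npz"); P=a["P"]; im=a["im"]
for n,(u0,v0,u1,v1) in dict(rail=(238,150,300,205),plate=(340,230,420,290)).items():
    p=P[v0:v1,u0:u1].reshape(-1,3); c=im[v0:v1,u0:u1].reshape(-1,3).astype(int)
    g=(np.ptp(c,axis=1)<30)&(c.mean(1)>80)&(p[:,2]>-.01)
    q=p[g]
    for lo,hi in((0,.012),(.02,.035),(.045,.065),(.07,.09)):
        s=q[(q[:,2]>lo)&(q[:,2]<hi)]
        if len(s)>3: print(n,lo,len(s),s.mean(0).round(3),s.min(0).round(3),s.max(0).round(3), cv2.minAreaRect((s[:,:2]*1000).astype(np.float32)))
for (u,v) in((244,193),(296,192),(316,210),(212,171),(309,152),(353,204),(427,215),(396,200),(292,226),(245,140)): print((u,v),P[v,u].round(3))
w=np.load("/tmp/wrist.npz")
x=cv2.resize(im[140:300,200:440],(720,480)); save("crop1.png",x)
E
```

```text
rail 0 480 [0.472 0.25  0.006] [0.424 0.152 0.   ] [0.658 0.495 0.012] ((556.1630859375, 316.80908203125), (349.47357177734375, 219.7176055908203), 80.90861511230469)
rail 0.02 136 [0.482 0.231 0.027] [0.459 0.157 0.02 ] [0.556 0.481 0.035] ((505.8072509765625, 320.3076171875), (331.4767150878906, 55.34015655517578), 81.3972396850586)
rail 0.045 216 [0.487 0.245 0.055] [0.455 0.106 0.045] [0.531 0.319 0.064] ((489.1227111816406, 211.12107849121094), (217.4022216796875, 56.91754150390625), 80.82073974609375)
rail 0.07 165 [0.455 0.193 0.079] [0.332 0.071 0.07 ] [0.51  0.227 0.085] ((412.29412841796875, 164.62774658203125), (157.97230529785156, 170.53097534179688), 77.53276062011719)
plate 0 1464 [ 0.431 -0.282  0.006] [ 0.363 -0.358  0.   ] [ 0.529 -0.154  0.012] ((451.0452880859375, -253.39553833007812), (197.11566162109375, 149.1770477294922), 80.53636169433594)
plate 0.02 329 [ 0.45  -0.297  0.028] [ 0.389 -0.329  0.02 ] [ 0.495 -0.238  0.035] ((453.47247314453125, -295.32403564453125), (130.14414978027344, 60.19829559326172), 36.441654205322266)
(244, 193) [0.341 0.182 0.055]
(296, 192) [0.456 0.064 0.058]
(316, 210) [ 0.445 -0.034  0.042]
(212, 171) [0.354 0.377 0.05 ]
(309, 152) [0.672 0.218 0.062]
(353, 204) [ 0.579 -0.072  0.015]
(427, 215) [ 0.634 -0.302  0.059]
(396, 200) [ 0.644 -0.188  0.053]
(292, 226) [ 0.366 -0.01   0.013]
(245, 140) [0.573 0.472 0.06 ]
```

View pics/crop1.png

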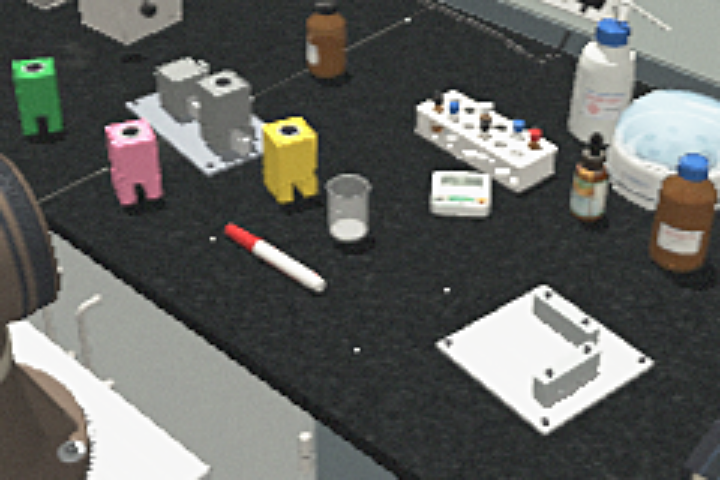

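View pics/wrist0.png

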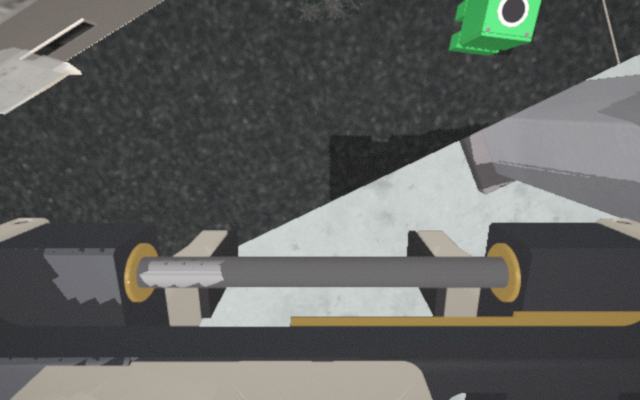

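The crop confirms it. The taller grey module with the round window is at scene (275,178), in the right place. The lower grey one without a window is at (262,168). I'm moving above the rail for a wrist look.

Call:
{"name": "arm_command", "arguments": {
  "steps": [
    {"translation": [279,268,-25],"rotation": [0,0,-3.5],"claw": 87},
    {"translation": [279,268,-25],"rotation": [0,0,-3.5],"claw": 87},
    {"translation": [279,268,-25],"rotation": [0,0,-3.5],"claw": 87},
    {"translation": [279,268,-25],"rotation": [0,0,-3.5],"claw": 87},
    {"translation": [279,268,-25],"rotation": [0,0,-3.5],"claw": 87}
  ]
}}

```text
clock: 0.65
tool_pos: [0.385, 0.3673, 0.2427]
orientation: [180.0, 0.0, -8.9]
force: [2.1, 0.0, 0.6]
opening: 0.0871
gripper_force: 0.0
```

Call:
{"name": "arm_command", "arguments": {
  "steps": [
    {"translation": [64,118,-7],"rotation": [0,0,0],"claw": 87},
    {"translation": [64,118,-7],"rotation": [0,0,0],"claw": 87},
    {"translation": [64,118,-7],"rotation": [0,0,0],"claw": 87},
    {"translation": [64,118,-7],"rotation": [0,0,0],"claw": 87},
    {"translation": [64,118,-7],"rotation": [0,0,0],"claw": 87}
  ]
}}

```text
clock: 1.15
tool_pos: [0.4299, 0.2421, 0.2498]
orientation: [-180.0, -0.0, -9.1]
force: [-0.6, -0.3, -0.0]
opening: 0.0874
gripper_force: 0.0
```

```bash
python3 - <<'E'
from h import *
im,d,P,ray,tw=snap("wrist"); o=ctrl.get_obs(); print(o["tool_pos"],o["orientation"],o["clock"],tw)
save("wrist1.png",im); np.savez("/tmp/w1",im=im,P=P,ray=ray,tw=tw)
g=(im.ptp(2) if hasattr(im,'ptp') else np.ptp(im,axis=2))<35
b=im.mean(2)>60
v,u=np.mgrid[0:400,0:640]
for lo,hi in((.002,.01),(.022,.03),(.046,.052),(.0525,.06),(.076,.086)):
    m=(g&b&(P[...,2]>lo)&(P[...,2]<hi)&(v<225)).astype(np.uint8)
    n,lab,st,c=cv2.connectedComponentsWithStats(m)
    for i in range(1,n):
        if st[i,4]>60:
            s=P[lab==i]; r=cv2.minAreaRect((s[:,:2]*1000).astype(np.float32))
            print(lo,st[i],s[:,2].mean().round(4),np.round(r[0],1),np.round(r[1],1),round(r[2],1))
E
```

```text
[0.42969437 0.24284798 0.24967402] [-1.79985869e+02  1.14207120e-03 -9.00189094e+00] 1.2 [0.49850096 0.23043036 0.40771843]
0.002 [553   0  28  25 151] 0.0062 [558.3 -51.4] [39.3  3.8] 41.8
0.002 [ 79   7  34  92 283] 0.0071 [599.  473.3] [ 7.1 96.1] 88.5
0.002 [ 227   67  165   45 5114] 0.0057 [524. 242.] [190.3  49. ] 80.6
0.002 [518  91  18  35 111] 0.0066 [462.   -6.7] [14.4 38.8] 82.8
0.002 [549  98   7  21  90] 0.0062 [457.5 -37.8] [ 4.5 22.7] 84.1
0.002 [ 231  115  158   47 4584] 0.0056 [466.1 251. ] [190.   55.3] 81.7
0.022 [ 67   2  20  47 222] 0.0258 [624.7 473.5] [44.8  2.6] 1.0
0.022 [ 90  68  14  31 138] 0.0259 [565.6 471.9] [ 7.1 31.9] 80.5
0.022 [527  90  20  37 155] 0.0261 [461.8  -6.7] [15.2 39.2] 83.4
0.022 [553  92  16  32 161] 0.0262 [458.4 -34.8] [11.4 33.4] 82.9
0.022 [229 111  13  11 133] 0.0254 [506.9 328.5] [13.7 11. ] 81.1
0.022 [286 111  45  11 487] 0.0256 [494.  247.3] [49.8 11.1] 81.0
0.022 [378 111  11  11 113] 0.0257 [480.6 163.5] [11.8 11. ] 80.9
0.046 [ 52   0  35  54 228] 0.0491 [614.7 472.1] [53.5 14.7] 17.6
0.046 [ 75  66  14  32 119] 0.0491 [565.1 471.9] [ 3.3 30.3] 87.9
0.046 [541  89  19  39 145] 0.049 [461.8  -6.4] [15.2 38.9] 82.9
0.046 [560  90  24  37 175] 0.049 [457.7 -31.7] [16.5 36.9] 78.1
0.0525 [ 45   0  42 103 704] 0.0558 [590.5 472.3] [31.5 95.3] 73.8
0.0525 [344  84  19   4  63] 0.0535 [517.  195.4] [18.5  3.1] 81.0
0.0525 [544  86  46  44 518] 0.0565 [460.4 -20.1] [43.4 43. ] 44.7
0.0525 [ 241   95   44   44 1851] 0.0556 [501.  293.2] [44.3 43.8] 80.9
0.076 [   0    0   68  111 1142] 0.082 [574.6 485.6] [ 53.  109.4] 52.5
0.076 [ 332   94   47   47 2133] 0.0808 [486.2 200.4] [44.2 43.6] 80.8
```

View pics/wrist1.png

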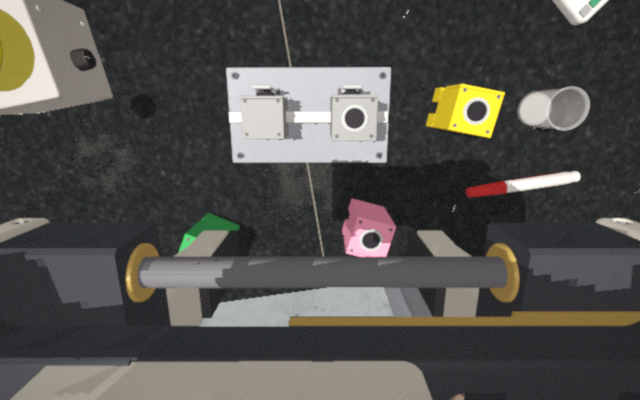

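The wrist view shows the rail, with the windowed tall module at (354,118), the lower module at (264,117) and catches on the far side of both. Depth gives the tall top at z 0.081, 44 mm square, centred at (0.486, 0.200), yaw −9.2°. That fits, so I'm going above it and then down.

Call:
{"name": "arm_command", "arguments": {
  "steps": [
    {"translation": [62.5,33,0],"rotation": [0,0,0.04],"claw": 87},
    {"translation": [62.5,33,50],"rotation": [0,0,0.04],"claw": 87},
    {"translation": [62.5,33,100],"rotation": [0,0,0.04],"claw": 87},
    {"translation": [62.5,33,140],"rotation": [0,0,0.04],"claw": 87},
    {"translation": [62.5,33,140],"rotation": [0,0,0.04],"claw": 87}
  ]
}}

```text
clock: 1.7
tool_pos: [0.4827, 0.1987, 0.104]
orientation: [179.5, 0.5, -9.2]
force: [-1.0, -0.3, -0.5]
opening: 0.0871
gripper_force: 0.0
```

Call:
{"name": "arm_command", "arguments": {
  "steps": [
    {"translation": [0,0,0],"rotation": [0,0,0],"claw": 87},
    {"translation": [0,0,0],"rotation": [0,0,0],"claw": 87}
  ]
}}

```text
clock: 1.9
tool_pos: [0.4876, 0.2023, 0.1121]
orientation: [-179.9, -0.2, -9.1]
force: [0.0, 0.4, 1.1]
opening: 0.0873
gripper_force: 0.0
```

Call:
{"name": "arm_command", "arguments": {
  "steps": [
    {"translation": [-1,2,25],"rotation": [0,0,0],"claw": 87},
    {"translation": [-1,2,50],"rotation": [0,0,0],"claw": 87},
    {"translation": [-1,2,67],"rotation": [0,0,0],"claw": 87},
    {"translation": [-1,2,68],"rotation": [0,0,0],"claw": 87},
    {"translation": [-1,2,68],"rotation": [0,0,0],"claw": 87}
  ]
}}

```text
clock: 2.4
tool_pos: [0.486, 0.1998, 0.0435]
orientation: [-179.9, -0.1, -9.1]
force: [0.4, -0.3, -0.2]
opening: 0.087
gripper_force: 0.0
```

Call:
{"name": "arm_command", "arguments": {
  "steps": [
    {"translation": [0,0,0],"rotation": [0,0,0],"claw": 60},
    {"translation": [0,0,0],"rotation": [0,0,0],"claw": 50},
    {"translation": [0,0,0],"rotation": [0,0,0],"claw": 40},
    {"translation": [0,0,0],"rotation": [0,0,0],"claw": 30},
    {"translation": [0,0,0],"rotation": [0,0,0],"claw": 30}
  ]
}}

```text
clock: 2.9
tool_pos: [0.4851, 0.1987, 0.0419]
orientation: [-180.0, -0.0, -9.2]
force: [1.0, 0.6, 0.5]
opening: 0.0528
gripper_force: 0.0
```

Call:
{"name": "arm_command", "arguments": {
  "steps": [
    {"translation": [0,0,0],"rotation": [0,0,0],"claw": 20},
    {"translation": [0,0,0],"rotation": [0,0,0],"claw": 20},
    {"translation": [0,0,0],"rotation": [0,0,0],"claw": 20},
    {"translation": [0,0,0],"rotation": [0,0,0],"claw": 20}
  ]
}}

```text
clock: 3.3
tool_pos: [0.4852, 0.199, 0.0418]
orientation: [-180.0, -0.0, -9.2]
force: [0.0, 1.0, 1.7]
opening: 0.0441
gripper_force: 30.0
```

Call:
{"name": "arm_command", "arguments": {
  "steps": [
    {"translation": [0,0,-4],"rotation": [0,0,0],"claw": 20},
    {"translation": [0,0,-8],"rotation": [0,0,0],"claw": 20},
    {"translation": [0,0,-13],"rotation": [0,0,0],"claw": 20},
    {"translation": [0,0,-20],"rotation": [0,0,0],"claw": 20},
    {"translation": [0,0,-28],"rotation": [0,0,0],"claw": 20}
  ]
}}

```text
clock: 3.8
tool_pos: [0.4844, 0.1984, 0.0702]
orientation: [180.0, 0.1, -9.2]
force: [-0.5, 0.1, -2.0]
opening: 0.0442
gripper_force: 30.0
```

Call:
{"name": "arm_command", "arguments": {
  "steps": [
    {"translation": [0,0,-20],"rotation": [0,0,0],"claw": 20},
    {"translation": [0,0,-50],"rotation": [0,0,0],"claw": 20},
    {"translation": [0,0,-90],"rotation": [0,0,0],"claw": 20},
    {"translation": [0,0,-125],"rotation": [0,0,0],"claw": 20},
    {"translation": [0,0,-125],"rotation": [0,0,0],"claw": 20}
  ]
}}

```text
clock: 4.3
tool_pos: [0.4881, 0.2006, 0.2015]
orientation: [-179.6, -0.5, -9.1]
force: [0.1, 0.0, -2.0]
opening: 0.0438
gripper_force: 30.0
```

```bash
python3 - <<'E'
from h import *
a=np.load("/tmp/scene.npz"); P=a["P"]; im=a["im"]; ray=a["ray"]; tw=a["tw"]
Q=plane(ray,tw,.006)
m=((im.mean(2)>110)&(np.ptp(im,axis=2)<35)).astype(np.uint8); m[:225]=0;m[295:]=0;m[:,:335]=0;m[:,425:]=0
n,l,st,c=cv2.connectedComponentsWithStats(m); i=1+st[1:,4].argmax()
print(st[i]); s=P[(l==i)&(P[...,2]>.003)&(P[...,2]<.009)]
print(len(s),cv2.minAreaRect((s[:,:2]*1000).astype(np.float32)))
hi=P[(l==i)&(P[...,2]>.026)&(P[...,2]<.034)]
print(len(hi),hi.mean(0))
for p in hi[::8]: print((p*1000).round(),end=' ')
E
```

```text
[ 345  235   73   50 1870]
1312 ((444.8892822265625, -279.26885986328125), (143.06813049316406, 143.87054443359375), 81.68303680419922)
239 [ 0.45071502 -0.29691207  0.02992641]
[ 488. -239.   32.] [ 490. -248.   31.] [ 479. -246.   30.] [ 479. -246.   26.] [ 478. -254.   28.] [ 487. -273.   34.] [ 488. -277.   32.] [ 474. -273.   31.] [ 475. -276.   28.] [ 474. -280.   28.] [ 473. -284.   27.] [ 472. -291.   29.] [ 486. -308.   30.] [ 484. -310.   29.] [ 472. -308.   28.] [ 461. -322.   29.] [ 439. -308.   28.] [ 456. -325.   28.] [ 441. -322.   32.] [ 436. -316.   29.] [ 420. -308.   30.] [ 437. -322.   28.] [ 423. -316.   29.] [ 411. -309.   30.] [ 425. -324.   30.] [ 416. -318.   29.] [ 399. -310.   32.] [ 393. -309.   32.] [ 390. -311.   32.] [ 391. -313.   29.]
```

The plate centre is at about (0.445, −0.279), yaw about −8.3°. The depth fit gives 143 mm square against 140 mm given, which is fine for the approach. I'm carrying the module to a viewing pose just short of the plate.

Call:
{"name": "arm_command", "arguments": {
  "steps": [
    {"translation": [-3,20,-20],"rotation": [0,0,0],"claw": 20},
    {"translation": [-5,60,-40],"rotation": [0,0,0],"claw": 20},
    {"translation": [-8,105,-50],"rotation": [0,0,0],"claw": 20},
    {"translation": [-12,150,-50],"rotation": [0,0,0],"claw": 20},
    {"translation": [-16,195,-50],"rotation": [0,0,0],"claw": 20}
  ]
}}

```text
clock: 4.8
tool_pos: [0.4377, 0.0074, 0.2458]
orientation: [-179.9, -0.1, -9.1]
force: [1.5, 0.1, -2.0]
opening: 0.0438
gripper_force: 30.0
```

Call:
{"name": "arm_command", "arguments": {
  "steps": [
    {"translation": [-4,45,0],"rotation": [0,0,-0.1],"claw": 20},
    {"translation": [-8,90,0],"rotation": [0,0,-0.18],"claw": 20},
    {"translation": [-12,135,0],"rotation": [0,0,-0.18],"claw": 20},
    {"translation": [-16,180,0],"rotation": [0,0,-0.18],"claw": 20},
    {"translation": [-18,220,0],"rotation": [0,0,-0.18],"claw": 20}
  ]
}}

```text
clock: 5.3
tool_pos: [0.3845, -0.2075, 0.2457]
orientation: [180.0, -0.1, -8.3]
force: [2.5, -0.4, -1.0]
opening: 0.0439
gripper_force: 30.0
```

Call:
{"name": "arm_command", "arguments": {
  "steps": [
    {"translation": [-2,35,0],"rotation": [0,0,0],"claw": 20},
    {"translation": [-3,60,0],"rotation": [0,0,0],"claw": 20},
    {"translation": [-3,65,0],"rotation": [0,0,0],"claw": 20},
    {"translation": [-3,65,0],"rotation": [0,0,0],"claw": 20},
    {"translation": [-3,65,0],"rotation": [0,0,0],"claw": 20}
  ]
}}

```text
clock: 5.8
tool_pos: [0.3731, -0.2691, 0.2449]
orientation: [-180.0, -0.0, -8.3]
force: [0.4, 1.1, -2.4]
opening: 0.0439
gripper_force: 30.0
```

```bash
python3 - <<'E'
from h import *
im,d,P,ray,tw=snap("wrist"); o=ctrl.get_obs(); print(o["tool_pos"],o["orientation"],o["clock"],o["force"],np.abs(o["qvel"]).max())
save("wrist2.png",im); np.savez("/tmp/w2",im=im,P=P,ray=ray,tw=tw)
x=P[...,:2]
b=(np.ptp(im,axis=2)<40)&(im.mean(2)>60)
for lo,hi in((.003,.009),(.027,.033)):
    m=(b&(P[...,2]>lo)&(P[...,2]<hi)).astype(np.uint8)
    n,lab,st,c=cv2.connectedComponentsWithStats(m)
    for i in range(1,n):
        if st[i,4]>150:
            s=P[lab==i]; r=cv2.minAreaRect((s[:,:2]*1000).astype(np.float32))
            print(lo,st[i],s[:,2].mean().round(4),np.round(r[0],1),np.round(r[1],1),round(r[2],1))
E
```

```text
[ 0.3731832  -0.26889695  0.24490432] [-1.79995276e+02 -3.18782718e-02 -8.22739766e+00] 5.85 [-0.15468913 -0.62881328 -1.37675576] 0.5745678397054492
0.003 [117   0  33  45 165] 0.0061 [561.6 -87.7] [ 5.  59.3] 38.7
0.003 [  261    41   126   125 12517] 0.0057 [ 446.1 -281.5] [140. 140.] 81.3
0.027 [ 279   61   67   16 1029] 0.0298 [ 485.3 -275.3] [70.9 15.4] 81.8
0.027 [349  83  17  67 927] 0.0297 [ 428.7 -317.3] [16.1 71.2] 81.3
```

View pics/wrist2.png

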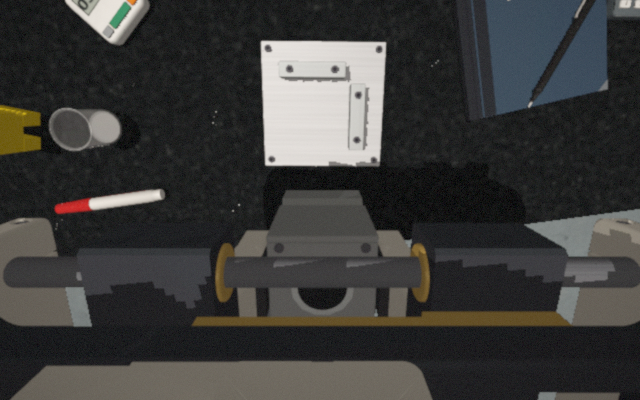

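The wrist view shows the plate square at (261–386, 41–166), the far stop at (312,69) and the side stop at (357,117). The fit gives 140×140, centre (0.446, −0.2815), yaw −8.6°, and both stops lie where they should. Next I'll check how the module sits in the grip.

```bash
python3 - <<'E'
from h import *
a=np.load("/tmp/w2.npz"); P=a["P"]
T=np.array([.3732,-.2689,.2449]); Rt=R.from_euler('xyz',[180,0,-8.25],degrees=True).as_matrix()
L=(P-T)@Rt*1000
for v in (200,215,225,235,245,282,288,294,300): print(v,[L[v,u].round(1).tolist() for u in (285,300,350,362)])
m=(abs(L[...,2]+39)<6)&(abs(L[...,1])<21)&(abs(L[...,0])<40); print(m.sum(), L[m].min(0),L[m].max(0),L[m].mean(0))
q=L[(abs(L[...,1])<18)&(abs(L[...,0])<40)&(L[...,2]>-36)&(L[...,2]<40)]
print(len(q),[ (z,np.median(q[(q[:,2]>z)&(q[:,2]<z+5)],0).round(1).tolist(),((q[:,2]>z)&(q[:,2]<z+5)).sum()) for z in range(-36,40,5)])
E
```

```text
200 [[21.3, -19.5, 16.5], [21.5, -11.1, 15.6], [21.2, 16.4, 16.8], [21.3, 23.0, 16.4]]
215 [[22.4, -16.2, -13.7], [22.3, -9.3, -13.3], [22.3, 13.9, -13.5], [22.4, 19.4, -13.6]]
225 [[22.3, -14.7, -27.0], [22.2, -8.4, -26.6], [22.4, 12.8, -27.3], [22.5, 17.8, -27.4]]
235 [[22.3, -13.5, -38.5], [22.4, -7.6, -38.8], [22.2, 11.9, -38.1], [22.2, 16.5, -38.2]]
245 [[18.3, -13.5, -38.9], [18.1, -7.7, -38.5], [18.4, 11.9, -39.2], [18.1, 16.6, -38.4]]
282 [[27.7, -8.3, -84.0], [27.5, -4.6, -83.7], [27.2, 8.0, -83.2], [27.7, 11.0, -84.1]]
288 [[-0.3, -14.0, -39.2], [-0.3, -8.0, -39.1], [-0.3, 12.3, -39.2], [-0.6, 17.2, -38.7]]
294 [[-3.6, -14.2, -38.2], [-2.2, -7.9, -40.6], [-3.2, 12.4, -38.9], [-2.9, 17.2, -39.4]]
300 [[-5.8, -14.2, -39.1], [-5.2, -8.0, -40.1], [-5.8, 12.4, -39.1], [-5.7, 17.3, -39.3]]
5718 [-14.08746253 -20.99887871 -44.91571947] [ 23.0557275   20.97865613 -33.00188144] [  5.71272796  -0.14242634 -38.82567598]
  return _methods._mean(a, axis=axis, dtype=dtype,
  ret = um.true_divide(
```

The module is centred and square in the grip, with its underside 36 mm below the TCP. I'm moving over the plate centre, about 8 mm off each stop, and down.

Call:
{"name": "arm_command", "arguments": {
  "steps": [
    {"translation": [40,2,0],"rotation": [0,0,0.07],"claw": 20},
    {"translation": [73.5,2,20],"rotation": [0,0,0.07],"claw": 20},
    {"translation": [73.5,2,60],"rotation": [0,0,0.07],"claw": 20},
    {"translation": [73.5,2,100],"rotation": [0,0,0.07],"claw": 20},
    {"translation": [73.5,2,110],"rotation": [0,0,0.07],"claw": 20}
  ]
}}

```text
clock: 6.35
tool_pos: [0.4432, -0.28, 0.1307]
orientation: [-179.9, 0.4, -8.6]
force: [-1.1, 1.0, -1.6]
opening: 0.0435
gripper_force: 30.0
```

Call:
{"name": "arm_command", "arguments": {
  "steps": [
    {"translation": [0,0,30],"rotation": [0,0,0],"claw": 20},
    {"translation": [0,0,60],"rotation": [0,0,0],"claw": 20},
    {"translation": [0,0,75],"rotation": [0,0,0],"claw": 20},
    {"translation": [0,0,80],"rotation": [0,0,0],"claw": 20},
    {"translation": [0,0,80],"rotation": [0,0,0],"claw": 20}
  ]
}}

```text
clock: 6.85
tool_pos: [0.4462, -0.2818, 0.0554]
orientation: [180.0, -0.0, -8.5]
force: [0.3, 0.3, -0.9]
opening: 0.0439
gripper_force: 30.0
```

Call:
{"name": "arm_command", "arguments": {
  "steps": [
    {"translation": [0,0,5],"rotation": [0,0,0],"claw": 20},
    {"translation": [0,0,10],"rotation": [0,0,0],"claw": 20},
    {"translation": [0,0,13],"rotation": [0,0,0],"claw": 20},
    {"translation": [0,0,13.5],"rotation": [0,0,0],"claw": 20},
    {"translation": [0,0,13.5],"rotation": [0,0,0],"claw": 20}
  ]
}}

```text
clock: 7.35
tool_pos: [0.4459, -0.2821, 0.0418]
orientation: [180.0, -0.1, -8.6]
force: [-0.2, 0.6, 2.8]
opening: 0.0437
gripper_force: 30.0
```

Call:
{"name": "arm_command", "arguments": {
  "steps": [
    {"translation": [2,2,0],"rotation": [0,0,0],"claw": 20},
    {"translation": [4,4,0],"rotation": [0,0,0],"claw": 20},
    {"translation": [5,6,0],"rotation": [0,0,0],"claw": 20},
    {"translation": [5,7.5,0],"rotation": [0,0,0],"claw": 20},
    {"translation": [5,8.5,0],"rotation": [0,0,0],"claw": 20}
  ]
}}

```text
clock: 7.85
tool_pos: [0.4495, -0.2893, 0.0418]
orientation: [-179.9, -0.0, -8.7]
force: [0.4, 23.8, 14.0]
opening: 0.0437
gripper_force: 30.0
```

Call:
{"name": "arm_command", "arguments": {
  "steps": [
    {"translation": [0.5,-0.5,-0.2],"rotation": [0,0,0],"claw": 20},
    {"translation": [1,-0.5,-0.2],"rotation": [0,0,0],"claw": 20},
    {"translation": [1.5,-0.5,-0.2],"rotation": [0,0,0],"claw": 20},
    {"translation": [2,-0.5,-0.2],"rotation": [0,0,0],"claw": 20},
    {"translation": [2,-0.5,-0.2],"rotation": [0,0,0],"claw": 20}
  ]
}}

```text
clock: 8.35
tool_pos: [0.4497, -0.2892, 0.0418]
orientation: [-179.9, 0.1, -8.7]
force: [-5.8, 15.1, 13.9]
opening: 0.0439
gripper_force: 30.0
```

Call:
{"name": "arm_command", "arguments": {
  "steps": [
    {"translation": [0,-0.6,-0.4],"rotation": [0,0,0],"claw": 20},
    {"translation": [0.4,-0.6,-0.4],"rotation": [0,0,0],"claw": 20},
    {"translation": [0.8,-0.6,-0.4],"rotation": [0,0,0],"claw": 20},
    {"translation": [1.2,-0.6,-0.4],"rotation": [0,0,0],"claw": 20},
    {"translation": [1.2,-0.6,-0.4],"rotation": [0,0,0],"claw": 20}
  ]
}}

```text
clock: 8.85
tool_pos: [0.4498, -0.2892, 0.0419]
orientation: [-179.9, 0.3, -8.7]
force: [-7.4, 10.7, 11.3]
opening: 0.0437
gripper_force: 30.0
```

Call:
{"name": "arm_command", "arguments": {
  "steps": [
    {"translation": [0,-1,-0.7],"rotation": [0,0,0],"claw": 20},
    {"translation": [0,-1,-1.2],"rotation": [0,0,0],"claw": 20},
    {"translation": [0,-1,-1.2],"rotation": [0,0,0],"claw": 20}
  ]
}}

```text
clock: 9.15
tool_pos: [0.452, -0.2894, 0.0427]
orientation: [-180.0, 0.1, -8.6]
force: [-3.1, 3.5, 0.6]
opening: 0.044
gripper_force: 30.0
```

Call:
{"name": "arm_command", "arguments": {
  "steps": [
    {"translation": [0.4,0,0],"rotation": [0,0,0],"claw": 20},
    {"translation": [0.8,0,0],"rotation": [0,0,0],"claw": 20},
    {"translation": [1.2,0,0],"rotation": [0,0,0],"claw": 20},
    {"translation": [1.2,0,0],"rotation": [0,0,0],"claw": 20}
  ]
}}

```text
clock: 9.55
tool_pos: [0.4521, -0.2894, 0.0426]
orientation: [-180.0, 0.2, -8.6]
force: [-5.8, 4.0, 2.7]
opening: 0.0441
gripper_force: 30.0
```

Call:
{"name": "arm_command", "arguments": {
  "steps": [
    {"translation": [0.7,0,-0.2],"rotation": [0,0,0],"claw": 20},
    {"translation": [1.4,0,-0.2],"rotation": [0,0,0],"claw": 20},
    {"translation": [2,0,-0.2],"rotation": [0,0,0],"claw": 20},
    {"translation": [2,0,-0.2],"rotation": [0,0,0],"claw": 20}
  ]
}}

```text
clock: 9.95
tool_pos: [0.4522, -0.2894, 0.0424]
orientation: [-180.0, 0.4, -8.7]
force: [-9.5, 3.3, 4.9]
opening: 0.0438
gripper_force: 30.0
```

Call:
{"name": "arm_command", "arguments": {
  "steps": [
    {"translation": [0.5,0.4,-0.2],"rotation": [0,0,0],"claw": 20},
    {"translation": [1,0.8,-0.3],"rotation": [0,0,0],"claw": 20},
    {"translation": [1.5,1,-0.4],"rotation": [0,0,0],"claw": 20},
    {"translation": [1.5,1,-0.4],"rotation": [0,0,0],"claw": 20},
    {"translation": [1.5,1,-0.4],"rotation": [0,0,0],"claw": 20}
  ]
}}

```text
clock: 10.45
tool_pos: [0.4523, -0.2896, 0.0424]
orientation: [-179.9, 0.5, -8.7]
force: [-11.4, 10.5, 8.0]
opening: 0.044
gripper_force: 30.0
```

```bash
python3 - <<'E'
from h import *
o=ctrl.get_obs()
im,d,P,ray,tw=snap("wrist"); save("wrist3.png",im)
s=snap("scene"); save("s3.png",cv2.resize(s[0][210:300,330:450],(800,600)))
T=o["tool_pos"]; Rt=R.from_euler('xyz',o["orientation"],degrees=True).as_matrix(); print(T,o["orientation"],o["force"])
y=-8.6*np.pi/180; E=np.array([[np.cos(y),np.sin(y)],[-np.sin(y),np.cos(y)]])
L=(P-T)@Rt*1000
b=(np.ptp(im,axis=2)<40)&(im.mean(2)>60)
top=L[(abs(L[...,2]+39)<3)&(abs(L[...,1])<20)&(abs(L[...,0])<30)]; print("top zmean, x max",top[:,2].mean(),np.percentile(top[:,0],[1,99]))
for lo,hi in((.004,.009),(.027,.033)):
    m=(b&(P[...,2]>lo)&(P[...,2]<hi)).astype(np.uint8)
    n,lab,st,c=cv2.connectedComponentsWithStats(m)
    for i in range(1,n):
        if st[i,4]>300:
            q=L[lab==i]; r=cv2.minAreaRect(q[:,:2].astype(np.float32))
            print(lo,st[i],P[lab==i][:,2].mean().round(4),np.round(r[0],1),np.round(r[1],1),round(r[2],1),np.percentile(q,[1,99],axis=0).round(1).tolist())
E
```

```text
[ 0.45228621 -0.28955457  0.04235875] [-179.87939822    0.5132404    -8.70170371] [-11.43480879  10.45524039   7.98353263]
top zmean, x max -38.976198703733736 [-12.99466746  22.6588358 ]
0.004 [  189   122   240   125 16295] 0.0057 [23.8 -7.1] [139.7  77.6] 90.0 [[-6.6, -75.5, 33.8], [62.1, 61.4, 37.9]]
0.027 [ 217  170  136   31 3743] 0.0296 [ 30.2 -19.2] [16.8 72. ] 0.3 [[22.8, -54.0, 9.4], [38.4, 16.0, 14.5]]
0.027 [367 209  25  21 383] 0.0295 [11.  32.2] [13.2 11.4] 88.5 [[5.6, 26.2, 10.3], [16.5, 38.6, 14.7]]
```

View pics/wrist3.png

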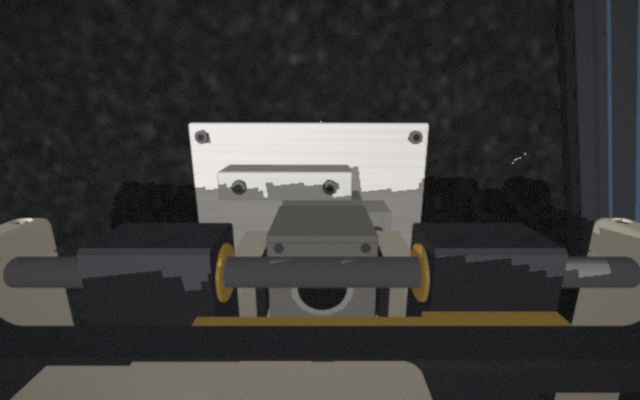

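View pics/s3.png

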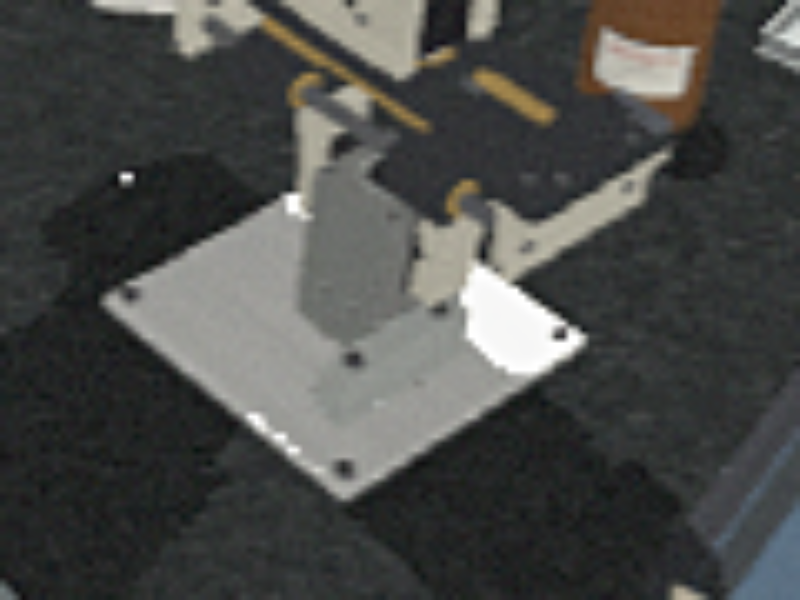

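Both faces are in contact: the far-stop face sits at tool x ≈ 22.3 against the module face at 22.4. The module is upright and flat, with forces of about 11 and 10 N. I'll add a little y push and ease the downward load so friction can't hide a weak contact.

Call:
{"name": "arm_command", "arguments": {
  "steps": [
    {"translation": [0,0.5,-0.4],"rotation": [0,0,0],"claw": 20},
    {"translation": [0,1,-0.8],"rotation": [0,0,0],"claw": 20},
    {"translation": [0.6,1.2,-0.8],"rotation": [0,0,0],"claw": 20},
    {"translation": [1.2,1.2,-0.8],"rotation": [0,0,0],"claw": 20},
    {"translation": [1.2,1.2,-0.8],"rotation": [0,0,0],"claw": 20}
  ]
}}

```text
clock: 11.05
tool_pos: [0.4523, -0.2897, 0.0424]
orientation: [-179.8, 0.6, -8.7]
force: [-12.5, 16.8, 5.4]
opening: 0.0436
gripper_force: 30.0
```

Call:
{"name": "arm_command", "arguments": {
  "steps": [
    {"translation": [0.7,0,-0.2],"rotation": [0,0,0],"claw": 20},
    {"translation": [1.4,0,-0.4],"rotation": [0,0,0],"claw": 20},
    {"translation": [2,0,-0.6],"rotation": [0,0,0],"claw": 20},
    {"translation": [2,0,-0.6],"rotation": [0,0,0],"claw": 20},
    {"translation": [2,0,-0.6],"rotation": [0,0,0],"claw": 20}
  ]
}}

```text
clock: 11.55
tool_pos: [0.4525, -0.2897, 0.0424]
orientation: [-179.8, 0.8, -8.8]
force: [-15.1, 16.3, 5.3]
opening: 0.0437
gripper_force: 30.0
```

Call:
{"name": "arm_command", "arguments": {
  "steps": [
    {"translation": [0,0,0],"rotation": [0,0,0],"claw": 20},
    {"translation": [0,0,0],"rotation": [0,0,0],"claw": 20},
    {"translation": [0,0,0],"rotation": [0,0,0],"claw": 20},
    {"translation": [0,0,0],"rotation": [0,0,0],"claw": 20},
    {"translation": [0,0,0],"rotation": [0,0,0],"claw": 20}
  ]
}}

```text
clock: 12.05
tool_pos: [0.4525, -0.2897, 0.0424]
orientation: [-179.8, 0.8, -8.8]
force: [-14.8, 16.4, 6.2]
opening: 0.0436
gripper_force: 30.0
```

Steady, at rest, pressing about 17 N on x and 14 N on y in plate axes. Handing in.

```bash
python3 -c "
from plant import ctrl
print(ctrl.close_job())"
```

```text
the job is handed in; nothing more can be done
None
```

I pulled the taller module off the rail and set it in the corner of the two stops, then handed the job in at about 12 s with it still gripped and pressed by about 17 N towards the far stop and 14 N towards the side stop (wrist-force readings); the judging result was not shown.

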